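# Reload the cover-glass dispenser and draw its feed slide

## Robot

A 6-joint arm with a two-finger parallel gripper is mounted at the origin on the work surface. World frame = base frame: x ahead of the robot, y to its left, z up, the work surface at z = 0. Lengths are in m, angles in rad, forces in N, time in s.
With the tool pointing down it reaches from about 0.35 to 0.975 m from the base axis. Payload 7.1 kg.
Tool frame: the origin (TCP) lies at the very end of the fingers, on their centre line; the grasp point (between the pads) lies 19 mm behind it (ctrl.grasp_offset is the distance from the TCP to the grasp point, in m); z points along the fingers, y is the line along which they close (so a half turn about z gives the same grasp; the last joint's range is limited). The gripper opens to 88 mm and grips with 3 to 60 N. Pads are 20 mm wide; open, the fingers measure 115 mm over their backs; the gripper's body (75 mm by 178 mm) begins 61 mm behind the grasp point.
Start: joints at [1.131, 0.423, 1.63, -0, 1.089, -0.019], TCP at [0.255, 0.57, 0.223] pointing down, gripper open.
Joint ranges: [-3, 3], [-0.9, 2.11], [0.09, 2.58], [-1.31, 4.45], [0.11, 2.69], [-2.54, 2.54]. Speed limits (rad/s): [2.39, 2.39, 3.01, 3.14, 3.14, 3.14].

## Interface

Orientations are given as a unit quaternion [x, y, z, w].
In Python, from cell import monitor, viewer, ctrl gives the robot as it stands.
- The arm moves only by the tool servo_tool, never from a script. Its argument "plan" is a list of rows, each a list of 3 entries, a list of its own where there are three numbers: the shift along the tool's x, y, z in cm, then the turn, a rotation vector about the tool's x, y, z in rad, then the closure, from -1 (fully open) to 1 (shut), so that 0 is half open. In form: [[[dx, dy, dz], [wx, wy, wz], claw], ...]. A call has 1 to 5 rows; each row shifts and turns the commanded pose from where the row before left it, along the tool's axes as they then stand; what a row does not reach is not made up. A row lasts 1/10 s, in which the tool goes at most 50 mm and 8.59 degrees, less where a joint would pass 70% of its speed; a pose out of reach is approached as far as the arm can. A call is refused whole if a number of a shift passes 5 or a number of a turn 0.15, either way. A call with a gripper value outside its range is refused whole. The fingers move at their own pace and stop on an object; "newtons" is the grip in N (left out, the last holds). Time passes only in rows, so rows that do not move let the fingers close. It gives the time, the measured TCP pose, the force, the opening and the grip force at its end, in the units of the state.
- monitor.observe(): the state, without advancing time (a new reading comes with each control period).
- viewer.read_camera(name): name is "scene" or "top" or "wrist"; returns a dict with "color" (384x512x3 uint8, red, green, blue), "mtx" (3x3 intrinsics, pixels), "cam_to_world" (4x4, takes a point from camera to world coordinates); the wrist camera has in their place "T_tool_cam" (4x4, takes a point from camera to tool coordinates, whose origin is the TCP and whose axes are the flange's). Camera axes: x right, y up, looking along -z (the intrinsics and any distortion apply to the point x, -y, -z); pixel columns grow to the right and rows downward; lengths in m; the calibration is good to about 2 mm. A picture is of the moment at which its call begins: read the wrist's pose just before it. There is no depth.
- ctrl.sign_off(): hands the job in; it is judged then, once.
The state is a dict: "clock": time; "joint_pos": joint angles; "qvel": joint speeds; "joint_torque": joint torques, N m; "tcp_pos": TCP position; "eef_rot": TCP orientation; "ft_force": force on the tool from outside, world axes, zero at the start; "ft_torque": the same for the moment, N m; "gripper_width": opening from 0.0 (shut) to 1.0 (fully open); "grip_force": force on a finger pad.
Only numpy, scipy, OpenCV 4.12 (cv2) and the standard library are available. Lean on these libraries where they do the work, as an engineer would, in place of code of your own. Each camera call takes 0.05 s, during which the arm holds its last target. There are 200 camera calls.

## Task

Load the full (blue) cover-glass reel on the dispenser's upright spindle: lower it gently, without dropping it, until it sits flat on its seat, and let go. Then pull the orange handle of the sprung feed slide all the way out to its stop, hold it there for a moment and guide it back fully home without letting it snap. Leave the empty reel and the other things on the bench where they are.

Things in the scene. Friction and masses are not known exactly. Their poses are not given: they have to be found in the camera images.
- full_reel: Full reel, loose, upright on the bench on either side of the dispenser: two white flanges 64 mm across, 4 mm thick (undersides 0 and 30 mm up), a blue pack 58 mm across between them, and above (34 to 60 mm) a blue collar 30 mm across to grip. A 16 mm bore runs right through. Origin: centre of its underside, z up along the bore. About 0.2 kg.
- empty_reel: The empty reel, loose, on the other side of the dispenser: same size and white flanges, but only a thin grey core 30 mm in diameter between them and a grey collar. Not to be used. Origin: centre of its underside.
- dispenser: The cover-glass dispenser, a white box fixed to the bench, 160 x 140 mm, top at 50 mm, with a blue strip on top near its front. Origin: centre of its underside on the bench; its own -x points out of its front, towards the robot, the way the feed slide is pulled.
- spindle_seat (a point): Centre of the top of the grey seat disc (74 mm in diameter, 54 mm above the bench) at the foot of the steel spindle, 30 mm behind the dispenser's origin; the reel's underside rests here. Axes as the dispenser's.
- spindle_tip (a point): Top of the upright steel spindle, 52 mm above the seat; the spindle is 11 mm in diameter, its last 8 mm tapered to 4 mm.
- feed_grip (a point): Where to grip the feed slide's orange handle: an upright plate 12 mm thick along the pull, 40 mm wide, 21 to 87 mm above the bench, its middle 38 mm before the dispenser's front face when home. The point is mid-plate, 75 mm above the bench, and moves with the slide. A tongue (60 mm wide, top at 31 mm) joins it to the dispenser. Axes as the dispenser's.
- feed_slide (a joint): How far the feed slide is pulled out, in m: 0 home, 0.05 at its stop. A spring pulls it home, with about 5 N at home and 12 N at the stop; let go, it snaps back.
- dropper: White dropper bottle, loose, 30 mm in diameter, 70 mm tall; leave it. Origin: centre of its underside.
- stain: Amber stain bottle with a black cap, loose, 36 mm in diameter, 75 mm tall; leave it. Origin: centre of its underside.
- petri: Closed glass petri dish, loose, 88 mm in diameter, 15 mm tall; leave it. Origin: centre of its underside.
- pen: Blue pen lying on the bench, loose, 12 mm thick, about 140 mm long along its x; leave it. Origin: under its middle.
There are look-alikes about, which are no part of the job. What is shaped like the full_reel but yellow is not meant.

How it is judged:
By the outcome, as a careful person would: the job done as asked, in the order asked, and still so for the second after the job is handed in, with the robot touching nothing.
It also fails if it takes over 62 s, if anything falls off the work surface, if the arm or the gripper's body presses on something with over 40 N, if the wrist force passes 120 N, or if a joint passes its speed limit or range.

## Working session

There is one attempt and no reset: what is moved stays moved. The work goes in short steps, Python scripts to look and compute and a tool call to move; the robot and the scene stay as the last step left them, time stands still between calls to the robot, and variables do not carry over. Pictures are saved under pics/ and viewed, at most 10 in all, crops included, and the job is handed in when it is done.

Besides the shell and the picture viewer there is one more tool, called after "Emit:" as name([rows], argument=value, ...), one row to a line, values as JSON. servo_tool: Moves the arm, as the interface text tells. Its arguments: {"type":"object","properties":{"plan":{"type":"array","items":{"type":"array"}},"newtons":{"type":"number"}},"required":["plan"]}

```bash
mkdir -p pics; cat > h.py <<'E'
import numpy as np, cv2
from cell import monitor, viewer, ctrl
from scipy.spatial.transform import Rotation as R
def pose():
    s=monitor.observe(); T=np.eye(4); T[:3,:3]=R.from_quat(s['eef_rot']).as_matrix(); T[:3,3]=s['tcp_pos']; return T
def cam(n):
    T=pose(); c=viewer.read_camera(n)
    M=c['cam_to_world'] if n!='wrist' else T@np.array(c['T_tool_cam'])
    return c['color'],np.array(c['mtx']),np.array(M),c
def toplane(uv,K,M,z):
    uv=np.atleast_2d(uv).astype(float)
    d=np.c_[(uv[:,0]-K[0,2])/K[0,0],-(uv[:,1]-K[1,2])/K[1,1],-np.ones(len(uv))]@M[:3,:3].T
    o=M[:3,3]; return o+d*((z-o[2])/d[:,2])[:,None]
def proj(P,K,M):
    p=(np.atleast_2d(P)-M[:3,3])@M[:3,:3]
    return np.c_[K[0,0]*p[:,0]/-p[:,2]+K[0,2],K[1,1]*-p[:,1]/-p[:,2]+K[1,2]]
E
python3 - <<'E'
from h import *
s=monitor.observe(); print(s)
ims=[]
for n in ['scene','top']:
    im,K,M,c=cam(n); cv2.imwrite(f'pics/{n}0.png',im[:,:,::-1]); print(n,[k for k in c],K.tolist(),M.round(3).tolist())
E
```

```text
{'clock': 0.0, 'joint_pos': array([ 1.13101738e+00,  4.23845741e-01,  1.63068508e+00,  5.51963763e-06,
        1.08859505e+00, -1.89709722e-02]), 'qvel': array([-1.74378570e-03,  9.55512555e-05,  3.49949760e-03,  1.07449263e-03,
       -2.64804918e-04, -2.90186866e-04]), 'joint_torque': array([ 6.08802075e-04, -5.44628584e+01, -2.73661691e+01,  6.43292628e-02,
        2.28561455e-02, -1.64377784e-04]), 'tcp_pos': array([0.25503333, 0.56999028, 0.22190057]), 'eef_rot': array([ 2.08856187e-01,  9.77946065e-01, -7.45975814e-04, -1.76683419e-04]), 'ft_force': array([-0.07176461,  1.02120126,  0.32574313]), 'ft_torque': array([0.03208484, 0.02949065, 0.00733245]), 'grip_force': 0.0, 'gripper_width': 0.9986321231921382}
scene ['color', 'mtx', 'cam_to_world'] [[444.83914186019007, 0.0, 252.9009181774538], [0.0, 444.83914186019007, 185.6707304991974], [0.0, 0.0, 1.0]] [[0.797, -0.345, 0.496, 1.112], [0.604, 0.442, -0.663, -0.851], [0.009, 0.828, 0.561, 0.731], [0.0, 0.0, 0.0, 1.0]]
top ['color', 'mtx', 'cam_to_world'] [[439.60425556109516, 0.0, 246.46785592416202], [0.0, 439.60425556109516, 182.69232219913818], [0.0, 0.0, 1.0]] [[0.002, 0.994, -0.109, 0.347], [-1.0, 0.002, -0.004, -0.075], [-0.003, 0.109, 0.994, 1.508], [0.0, 0.0, 0.0, 1.0]]
```

View pics/scene0.png

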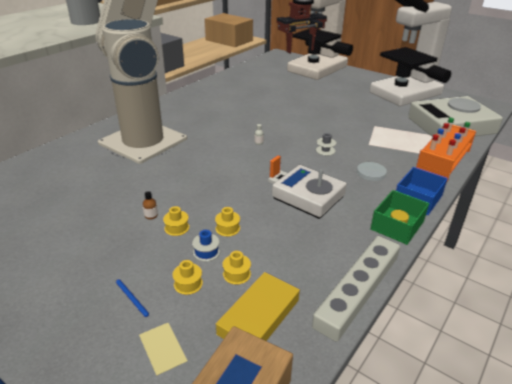

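View pics/top0.png

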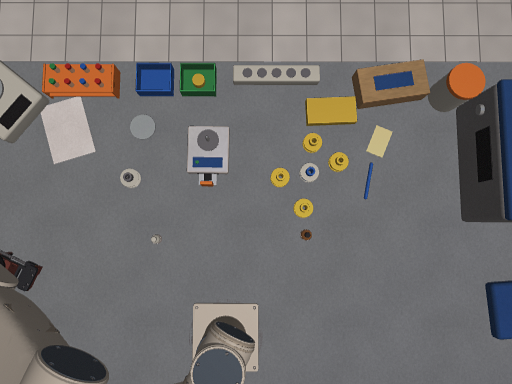

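The scene picture shows the full reel (blue, 205,245) among four yellow ones and the dispenser at (310,190). The top picture shows the reel at (310,172), the dispenser at (208,150), its orange handle at (207,183), and the empty reel at (130,178).

```bash
cat >> h.py <<'E'
def blobs(im,lo,hi,roi=None,amin=8):
    m=cv2.inRange(cv2.cvtColor(im,cv2.COLOR_RGB2HSV),lo,hi)
    if roi: 
        k=np.zeros_like(m); k[roi[1]:roi[3],roi[0]:roi[2]]=1; m=m*k
    n,l,st,c=cv2.connectedComponentsWithStats(m)
    return [(c[i],st[i],(l==i)) for i in range(1,n) if st[i][4]>=amin]
BLUE=((100,120,50),(125,255,255)); ORANGE=((5,150,100),(14,255,255)); YEL=((18,150,80),(32,255,255))
E
python3 - <<'E'
from h import *
im,K,M,c=cam('top'); im2,K2,M2,c2=cam('scene')
for nm,col,z,roi in [('reelblue',BLUE,.06,(290,150,330,195)),('strip',BLUE,.05,(185,120,235,190)),('handle',ORANGE,.087,(185,160,235,200)),('yel',YEL,.04,(260,125,355,225)),('yel',YEL,.04,(300,90,360,125))]:
    for ce,st,m in blobs(im,*col,roi):
        r=cv2.minAreaRect(np.argwhere(m)[:,::-1].astype(np.float32)); 
        print(nm,ce.round(1),st,toplane(ce,K,M,z).round(4),toplane(cv2.boxPoints(r),K,M,z)[:,:2].round(3).tolist())
for nm,col,z,roi in [('reelblue',BLUE,.06,(190,225,222,262)),('strip',BLUE,.05,(270,160,330,200)),('handle',ORANGE,.075,(265,150,290,185))]:
    for ce,st,m in blobs(im2,*col,roi): print('s',nm,ce.round(1),st,toplane(ce,K2,M2,z).round(4))
# white box
for ce,st,m in blobs(im,(0,0,170),(180,40,255),(180,115,240,190),100):
    r=cv2.minAreaRect(np.argwhere(m)[:,::-1].astype(np.float32)); P=toplane(cv2.boxPoints(r),K,M,.05)[:,:2]
    print('box',P.round(3).tolist(),P.mean(0))
E
```

```text
reelblue [310.  170.9] [306 167   9   9  54] [[ 0.5454 -0.281   0.06  ]] [[0.543, -0.263], [0.564, -0.283], [0.547, -0.299], [0.527, -0.279]]
strip [207.5 162. ] [193 158  29   9 249] [[0.5763 0.061  0.05  ]] [[0.59, 0.11], [0.59, 0.016], [0.563, 0.016], [0.563, 0.109]]
handle [206.  182.6] [200 181  13   5  48] [[0.5028 0.0616 0.087 ]] [[0.498, 0.082], [0.511, 0.081], [0.508, 0.041], [0.495, 0.042]]
yel [311.9 142.4] [303 133  19  20 285] [[ 0.6459 -0.2916  0.04  ]] [[0.644, -0.248], [0.69, -0.294], [0.647, -0.336], [0.601, -0.29]]
yel [338.  161.5] [328 152  21  20 285] [[ 0.5804 -0.3787  0.04  ]] [[0.579, -0.335], [0.625, -0.381], [0.582, -0.423], [0.536, -0.376]]
yel [279.6 177. ] [271 168  19  19 264] [[ 0.5273 -0.1812  0.04  ]] [[0.497, -0.152], [0.558, -0.152], [0.558, -0.213], [0.497, -0.213]]
yel [302.9 207.6] [294 199  19  18 267] [[ 0.4244 -0.2584  0.04  ]] [[0.453, -0.229], [0.453, -0.289], [0.397, -0.288], [0.397, -0.228]]
yel [331.1 110.5] [ 306   96   51   29 1329] [[ 0.7568 -0.3588  0.04  ]] [[0.8, -0.273], [0.808, -0.443], [0.713, -0.444], [0.706, -0.276]]
s reelblue [205.1 236.7] [200 230  11  15 142] [[ 0.5584 -0.2922  0.06  ]]
s reelblue [206.2 253.9] [196 249  21   9 105] [[ 0.599  -0.3334  0.06  ]]
s strip [294.9 177.8] [284 170  24  16 156] [[0.579  0.0576 0.05  ]]
s handle [274.7 165.9] [270 156  10  21 159] [[0.5204 0.0408 0.075 ]]
box [[0.696, 0.128], [0.696, -0.007], [0.546, -0.008], [0.546, 0.126]] [0.6210056  0.05983153]
```

Emit:
servo_tool([
  [[0,0,-1],[0,0,0.144],-1],
  [[0,0,-1],[0,0,0.144],-1],
  [[0,0,-1],[0,0,0.144],-1],
  [[0,0,-1],[0,0,0.144],-1],
  [[0,0,-1],[0,0,0.144],-1],
])

```text
clock: 0.7
tcp_pos: [0.2552, 0.5703, 0.2728]
eef_rot: [0.542, 0.84, -0.0, 0.0]
ft_force: [0.2, -0.2, -0.0]
gripper_width: 1.004
grip_force: 0.0
```

Emit:
servo_tool([
  [[0,0,-1],[0,0,0.144],-1],
  [[0,0,-1],[0,0,0.144],-1],
  [[0,0,0],[0,0,0.144],-1],
  [[-4.8,3.2,0],[0,0,0],-1],
  [[-4.8,3.2,0],[0,0,0],-1],
])

```text
clock: 1.2
tcp_pos: [0.3104, 0.4867, 0.2923]
eef_rot: [0.707, 0.707, -0.0, 0.0]
ft_force: [0.6, -0.6, -0.1]
gripper_width: 0.998
grip_force: 0.0
```

Emit:
servo_tool([
  [[-4.8,3.2,0],[0,0,0],-1],
  [[-4.8,3.2,0],[0,0,0],-1],
  [[-4.8,3.2,0],[0,0,0],-1],
  [[-4.8,3.2,0],[0,0,0],-1],
  [[-4.8,3.2,0],[0,0,0],-1],
])

```text
clock: 1.7
tcp_pos: [0.4495, 0.277, 0.2927]
eef_rot: [0.708, 0.706, 0.0, 0.0]
ft_force: [1.2, 1.0, -0.1]
gripper_width: 0.996
grip_force: 0.0
```

Emit:
servo_tool([
  [[-4.8,3.2,0],[0,0,0],-1],
  [[-4.8,3.2,0],[0,0,0],-1],
  [[-4.5,1.2,0],[0,0,0],-1],
  [[0,0,0],[0,0,0],-1],
  [[0,0,0],[0,0,0],-1],
])

```text
clock: 2.2
tcp_pos: [0.5161, 0.1496, 0.2925]
eef_rot: [0.709, 0.705, -0.0, -0.0]
ft_force: [-0.1, 0.7, 0.1]
gripper_width: 1.0
grip_force: 0.0
```

```bash
python3 - <<'E'
from h import *
im,K,M,c=cam('wrist'); cv2.imwrite('pics/w1.png',im[:,:,::-1]); print(np.array(c['T_tool_cam']).round(3).tolist(),K.round(1).tolist(),pose().round(4).tolist(),M[:3,3],list(c))
print(proj([[.651,.06,.054],[.651,.06,.106],[.503,.061,.087]],K,M), monitor.observe()['clock'])
E
```

```text
[[-0.0, 0.965, 0.264, 0.072], [1.0, 0.001, -0.001, 0.0], [-0.001, 0.264, -0.965, -0.161], [0.0, 0.0, 0.0, 1.0]] [[270.0, 0.0, 250.5], [0.0, 270.0, 193.0], [0.0, 0.0, 1.0]] [[0.0029, 1.0, -0.0004, 0.5159], [1.0, -0.0029, 0.0003, 0.1506], [0.0003, -0.0004, -1.0, 0.2926], [0.0, 0.0, 0.0, 1.0]] [0.51677116 0.22156877 0.4538855 ] ['color', 'mtx', 'T_tool_cam']
[[335.52744498 224.44223036]
 [346.83012777 238.39539541]
 [241.54919013 232.75672235]] 2.25
```

View pics/w1.png

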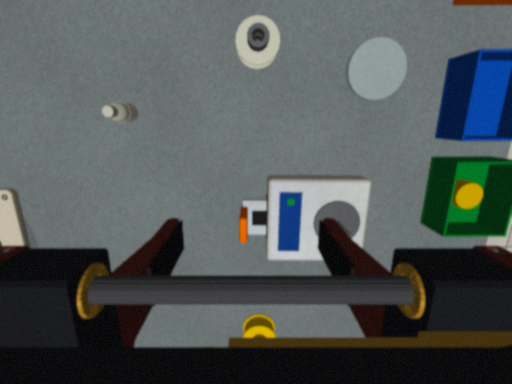

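The wrist view shows the dispenser at (318,218), seat disc at about (340,220) half behind a finger, orange handle at (243,224), and a yellow reel at (259,327). I'm shifting to see the seat clear of the fingers.

Emit:
servo_tool([
  [[-4.5,2.8,0],[0,0,0],-1],
  [[-4.5,2.8,0],[0,0,0],-1],
  [[-4,2.8,0],[0,0,0],-1],
  [[0,0,0],[0,0,0],-1],
  [[0,0,0],[0,0,0],-1],
])

```text
clock: 2.75
tcp_pos: [0.5966, 0.0264, 0.2922]
eef_rot: [0.708, 0.706, -0.0, -0.0]
ft_force: [-0.9, 0.6, -0.4]
gripper_width: 1.0
grip_force: 0.0
```

```bash
python3 - <<'E'
from h import *
im,K,M,c=cam('wrist'); cv2.imwrite('pics/w2.png',im[:,:,::-1]); print(pose().round(4).tolist())
g=cv2.cvtColor(im,cv2.COLOR_RGB2HSV)
print(proj([[.651,.06,.054],[.651,.06,.106],[.503,.061,.087]],K,M))
for nm,col,z in [('strip',BLUE,.05),('handle',ORANGE,.087)]:
    for ce,st,m in blobs(im,*col,None,60):
        r=cv2.minAreaRect(np.argwhere(m)[:,::-1].astype(np.float32)); print(nm,ce.round(1),st,toplane(cv2.boxPoints(r),K,M,z)[:,:2].round(4).tolist())
for ce,st,m in blobs(im,(0,0,165),(180,45,255),None,800):
    cn,_=cv2.findContours(m.astype(np.uint8),cv2.RETR_CCOMP,cv2.CHAIN_APPROX_NONE)
    print('white',ce,st)
    for q in cn:
        if len(q)>40:
            e=cv2.fitEllipse(q); r=cv2.minAreaRect(q); print(' c',len(q),np.round(e[0],1),np.round(e[1],1),toplane(e[0],K,M,.054).round(4),toplane(cv2.boxPoints(r),K,M,.05)[:,:2].round(4).tolist())
E
```

```text
[[0.0008, 1.0, -0.001, 0.5961], [1.0, -0.0008, 0.0005, 0.027], [0.0005, -0.001, -1.0, 0.2923], [0.0, 0.0, 0.0, 1.0]]
[[287.32410872 146.3571773 ]
 [292.67811001 150.27650824]
 [180.66873891 148.22623795]]
strip [448.3  26.9] [ 397    0  108   57 5408] [[0.7875, 0.2472], [0.9262, 0.2469], [0.9424, 0.1807], [0.7967, 0.181]]
strip [237.4 144. ] [ 226  110   23   67 1411] [[0.5621, 0.1113], [0.5936, 0.1112], [0.5931, 0.015], [0.5596, 0.0151]]
strip [226.8 312.1] [214 308  25  12 129] [[0.5313, -0.2372], [0.5342, -0.2173], [0.5766, -0.2236], [0.5742, -0.2437]]
strip [223.3 336.3] [216 325  16  24 273] [[0.5297, -0.3024], [0.5405, -0.2531], [0.5634, -0.2593], [0.5532, -0.309]]
handle [182.9 145.3] [178 131  11  30 280] [[0.5003, 0.0835], [0.513, 0.084], [0.5123, 0.0452], [0.4993, 0.0447]]
white [500.36680328  79.32479508] [486  56  26  45 976]
 c 128 [500.3  80.7] [24.7 53.5] [[0.9414 0.1489 0.054 ]] [[0.9179, 0.1808], [0.9519, 0.1807], [0.9662, 0.1239], [0.9308, 0.124]]
white [263.42169607 140.83828536] [ 189   96  135   93 6462]
 c 444 [263.8 141.8] [101.8 137.2] [[0.6164 0.0666 0.054 ]]
[... 668 characters left out ...]
6 165.81945416] [ 467  147   45   39 1429]
 c 144 [489.4 165.9] [38. 49.] [[0.9537 0.0305 0.054 ]] [[0.9176, 0.0581], [0.9828, 0.0579], [0.9974, 0.0], [0.9297, 0.0002]]
white [480.04633782 204.72346786] [ 458  187   45   37 1338]
 c 139 [480.1 204.7] [37.4 46.6] [[ 0.9533 -0.0304  0.054 ]] [[0.9279, -0.0604], [0.9212, 0.0018], [0.9852, -0.0048], [0.9943, -0.0675]]
white [437.07904192 219.41017964] [ 411  188   52   59 1670]
 c 204 [436.1 219.7] [42.4 67.9] [[ 0.8895 -0.055   0.054 ]] [[0.8581, -0.1021], [0.859, 0.0068], [0.9242, -0.0048], [0.9279, -0.1154]]
 c 63 [431.4 226.1] [20.9 24.3] [[ 0.8839 -0.0658  0.054 ]] [[0.8617, -0.0698], [0.8839, -0.0411], [0.9114, -0.0656], [0.8893, -0.0953]]
```

View pics/w2.png

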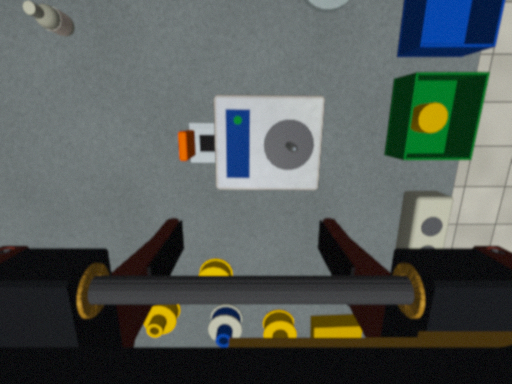

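The seat disc is at (288,145) and the handle at (183,145), both clear. The blue reel is at (225,320). Next I'll view the reel from the same relative camera geometry, so that calibration errors cancel.

Emit:
servo_tool([
  [[-4.3,-1.3,0],[0,0,0],-1],
  [[-4.3,-1.3,0],[0,0,0],-1],
  [[-4.3,-1.3,0],[0,0,0],-1],
  [[-4.3,-1.3,0],[0,0,0],-1],
  [[-4.3,-1.3,0],[0,0,0],-1],
])

```text
clock: 3.3
tcp_pos: [0.5305, -0.1884, 0.293]
eef_rot: [0.707, 0.708, 0.0, -0.0]
ft_force: [1.0, -0.8, -0.4]
gripper_width: 1.002
grip_force: 0.0
```

Emit:
servo_tool([
  [[-4.3,-1.3,0.5],[0,0,0],-1],
  [[-4.3,-1.3,0.5],[0,0,0],-1],
  [[-4.3,-1.3,1],[0,0,0],-1],
  [[0,0,0],[0,0,0],-1],
  [[0,0,0],[0,0,0],-1],
])

```text
clock: 3.8
tcp_pos: [0.492, -0.317, 0.2725]
eef_rot: [0.708, 0.706, 0.0, -0.001]
ft_force: [0.1, 0.1, -0.4]
gripper_width: 0.998
grip_force: 0.0
```

```bash
python3 - <<'E'
from h import *
im,K,M,c=cam('wrist'); cv2.imwrite('pics/w3.png',im[:,:,::-1]); print(pose()[:3,3].round(4).tolist(),monitor.observe()['clock'])
print(proj([[.545,-.281,.034],[.545,-.281,.06]],K,M))
m=cv2.inRange(cv2.cvtColor(im,cv2.COLOR_RGB2HSV),(0,0,165),(180,60,255))
for q in cv2.findContours(m,cv2.RETR_CCOMP,cv2.CHAIN_APPROX_NONE)[0]:
    if len(q)>40:
        e=cv2.fitEllipse(q); print(' c',len(q),np.round(e[0],1),np.round(e[1],1),toplane(e[0],K,M,.034).round(4))
for ce,st,mm in blobs(im,*BLUE,None,60):
    q=cv2.findContours(mm.astype(np.uint8),cv2.RETR_EXTERNAL,cv2.CHAIN_APPROX_NONE)[0][0];e=cv2.fitEllipse(q); print('blue',ce,st,np.round(e[0],1),toplane(e[0],K,M,.06).round(4))
E
```

```text
[0.4924, -0.3164, 0.2728] 3.85
[[286.34546195 144.82493478]
 [288.78513076 146.53926977]]
 c 57 [508.9 162.1] [ 4.8 31.3] [[ 0.8773 -0.3073  0.034 ]]
 c 120 [287.9 144.6] [41.5 42.1] [[ 0.5473 -0.2807  0.034 ]]
 c 70 [289.7 145.9] [23.9 25.1] [[ 0.55   -0.2825  0.034 ]]
blue [290.28802589 146.43042071] [280 136  21  21 309] [290.1 146.3] [[ 0.5468 -0.2807  0.06  ]]
blue [267.12101911 261.35031847] [232 253  72  18 471] [266.9 261.3] [[ 0.5174 -0.4561  0.06  ]]
```

View pics/w3.png

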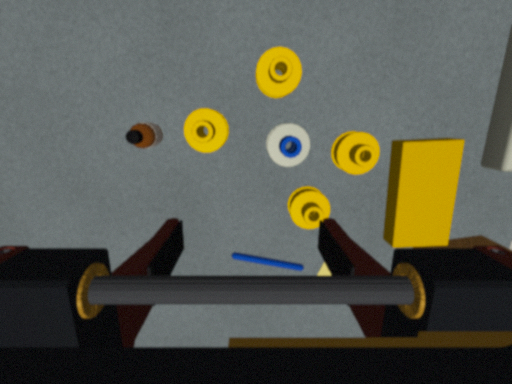

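The blue reel is at (288,145), measured at (0.547, -0.281), which matches the top camera. Neighbouring yellow reels are at least 90 mm away, so I can grasp it.

Emit:
servo_tool([
  [[1.2,1.8,4],[0,0,0],-1],
  [[1.2,1.8,4],[0,0,0],-1],
  [[1.2,1.8,4],[0,0,0],-1],
  [[0,0,3.5],[0,0,0],-0.4],
  [[0,0,2],[0,0,0],-0.4],
])

```text
clock: 4.35
tcp_pos: [0.5462, -0.2784, 0.0952]
eef_rot: [0.706, 0.708, -0.0, -0.002]
ft_force: [-0.1, -0.6, -0.2]
gripper_width: 0.855
grip_force: 0.0
```

Emit:
servo_tool([
  [[0,0,1],[0,0,0],-0.4],
  [[0,0,0],[0,0,0],-0.4],
  [[0,0,0],[0,0,0],-0.4],
])

```text
clock: 4.65
tcp_pos: [0.547, -0.2819, 0.0889]
eef_rot: [0.707, 0.707, 0.0, 0.001]
ft_force: [-0.8, -0.8, 0.7]
gripper_width: 0.702
grip_force: 0.0
```

```bash
python3 - <<'E'
from h import *
im,K,M,c=cam('wrist'); cv2.imwrite('pics/w4.png',im[:,:,::-1]); s=monitor.observe();print(pose()[:3,3].round(4).tolist(),s['clock'],s['ft_force'],s['gripper_width'])
m=cv2.inRange(cv2.cvtColor(im,cv2.COLOR_RGB2HSV),(0,0,165),(180,60,255))
for q in cv2.findContours(m,cv2.RETR_CCOMP,cv2.CHAIN_APPROX_NONE)[0]:
    if len(q)>60:
        e=cv2.fitEllipse(q); print(' c',len(q),np.round(e[0],1),np.round(e[1],1),toplane(e[0],K,M,.034).round(4))
for ce,st,mm in blobs(im,*BLUE,None,60):
    q=cv2.findContours(mm.astype(np.uint8),cv2.RETR_EXTERNAL,cv2.CHAIN_APPROX_NONE)[0][0];e=cv2.fitEllipse(q); print('blue',ce,st,np.round(e[0],1),toplane(e[0],K,M,.06).round(4))
E
```

```text
[0.5472, -0.2824, 0.0893] 4.7 [-0.87705887  0.75106539  0.31672446] 0.6973478634069642
 c 211 [250.6 203.7] [72.  75.2] [[ 0.5476 -0.2784  0.034 ]]
 c 123 [250.8 213.2] [40.4 46.4] [[ 0.5478 -0.2868  0.034 ]]
 c 86 [252.  174.9] [15.1 36.1] [[ 0.5488 -0.2538  0.034 ]]
blue [250.75476388 213.98011599] [ 233  193   37   42 1207] [250.7 214. ] [[ 0.5476 -0.2782  0.06  ]]
```

View pics/w4.png

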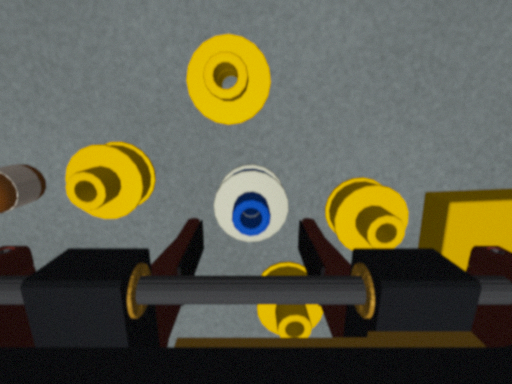

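The reel is centred between the fingers at (251,214). I'll descend with a 2 mm nudge along tool x.

Emit:
servo_tool([
  [[0.2,0,1.5],[0,0,0],-0.4],
  [[0,0,1.5],[0,0,0],-0.4],
  [[0,0,1.2],[0,0,0],-0.4],
  [[0,0,0.6],[0,0,0],-0.4],
  [[0,0,0],[0,0,0],-0.4],
])

```text
clock: 5.2
tcp_pos: [0.5451, -0.2801, 0.0381]
eef_rot: [0.708, 0.706, -0.0, -0.001]
ft_force: [-0.3, 0.4, -0.4]
gripper_width: 0.701
grip_force: 0.0
```

Emit:
servo_tool([
  [[0,0,0],[0,0,0],0.2],
  [[0,0,0],[0,0,0],0.6],
  [[0,0,0],[0,0,0],0.6],
  [[0,0,0],[0,0,0],0.6],
  [[0,0,0],[0,0,0],1],
], newtons=20)

```text
clock: 5.7
tcp_pos: [0.5463, -0.2806, 0.0401]
eef_rot: [0.708, 0.706, 0.0, 0.0]
ft_force: [0.2, 0.2, 0.5]
gripper_width: 0.329
grip_force: 20.0
```

Emit:
servo_tool([
  [[0,0,0],[0,0,0],1],
  [[0,0,0],[0,0,0],1],
  [[0,0,0],[0,0,0],1],
], newtons=20)

```text
clock: 6.0
tcp_pos: [0.5463, -0.2806, 0.0401]
eef_rot: [0.708, 0.706, 0.0, 0.0]
ft_force: [-0.9, 0.7, 5.0]
gripper_width: 0.327
grip_force: 20.0
```

Emit:
servo_tool([
  [[0,0,-1],[0,0,0],1],
  [[0,0,-3],[0,0,0],1],
  [[0,0,-4],[0,0,0],1],
  [[0,0,-4],[0,0,0],1],
  [[1,1,-2],[0,0,0],1],
])

```text
clock: 6.5
tcp_pos: [0.5563, -0.2717, 0.1834]
eef_rot: [0.708, 0.706, 0.0, 0.002]
ft_force: [0.4, -0.0, -1.7]
gripper_width: 0.332
grip_force: 20.0
```

Emit:
servo_tool([
  [[3,2,0],[0,0,0],1],
  [[4,2,0],[0,0,0],1],
  [[4,2,0],[0,0,0],1],
  [[4,2,0],[0,0,0],1],
  [[4,1.5,0],[0,0,0],1],
])

```text
clock: 7.0
tcp_pos: [0.6519, -0.0789, 0.1799]
eef_rot: [0.708, 0.706, -0.0, -0.0]
ft_force: [0.1, -0.4, -2.0]
gripper_width: 0.329
grip_force: 20.0
```

Emit:
servo_tool([
  [[4,0,0],[0,0,0],1],
  [[2,0,0],[0,0,0],1],
  [[0,0,0],[0,0,0],1],
  [[0,0,0],[0,0,0],1],
])

```text
clock: 7.4
tcp_pos: [0.6512, -0.0205, 0.1797]
eef_rot: [0.707, 0.707, -0.0, -0.0]
ft_force: [0.5, -0.5, -2.0]
gripper_width: 0.333
grip_force: 20.0
```

```bash
python3 - <<'E'
from h import *
im,K,M,c=cam('wrist'); cv2.imwrite('pics/w5.png',im[:,:,::-1]); s=monitor.observe();T=pose();print(T[:3,3].round(4).tolist(),s['clock'],s['ft_force'],s['gripper_width'],s['grip_force'])
z=T[2,3]-.040
m=cv2.inRange(cv2.cvtColor(im,cv2.COLOR_RGB2HSV),(0,0,165),(180,60,255))
for q in cv2.findContours(m,cv2.RETR_CCOMP,cv2.CHAIN_APPROX_NONE)[0]:
    if len(q)>60:
        e=cv2.fitEllipse(q); print(' c',len(q),np.round(e[0],1),np.round(e[1],1),'seat',toplane(e[0],K,M,.054).round(4),'flange',toplane(e[0],K,M,z+.034).round(4))
for ce,st,mm in blobs(im,*BLUE,None,60):
    q=cv2.findContours(mm.astype(np.uint8),cv2.RETR_EXTERNAL,cv2.CHAIN_APPROX_NONE)[0][0];e=cv2.fitEllipse(q); print('blue',ce,st,np.round(e[0],1),toplane(e[0],K,M,z+.06).round(4))
E
```

```text
[0.6513, -0.0212, 0.1797] 7.45 [ 0.35651031  0.158698   -2.68336833] 0.33022405707179164 19.99948963522911
 c 150 [432.1 324.7] [44.2 49. ] seat [[ 0.8824 -0.2009  0.054 ]] flange [[ 0.7861 -0.0956  0.1737]]
 c 70 [431.1 331.6] [22.5 28.1] seat [[ 0.883  -0.2116  0.054 ]] flange [[ 0.7864 -0.1018  0.1737]]
 c 110 [250.4 263. ] [18.6 46.2] seat [[ 0.6513 -0.1131  0.054 ]] flange [[ 0.6514 -0.0444  0.1737]]
 c 278 [250.3 214.2] [74.  85.6] seat [[ 0.6513 -0.0517  0.054 ]] flange [[ 0.6514 -0.0086  0.1737]]
 c 123 [249.2 206.6] [48.2 63.9] seat [[ 0.6501 -0.0427  0.054 ]] flange [[ 0.6507 -0.0034  0.1737]]
 c 567 [473.6 210. ] [ 79.3 145.8] seat [[ 0.9018 -0.0471  0.054 ]] flange [[ 0.7974 -0.0059  0.1737]]
 c 84 [453.6 226. ] [26.8 32.4] seat [[ 0.8832 -0.0663  0.054 ]] flange [[ 0.7866 -0.0171  0.1737]]
 c 633 [217.5 103.2] [154.7 195.7] seat [[0.6184 0.0672 0.054 ]] flange [[0.6322 0.0607 0.1737]]
 c 88 [138.  108.1] [23.  31.4] seat [[0.5375 0.0625 0.054 ]] flange [[0.5851 0.0579 0.1737]]
 c 211 [251.8 107.5] [72.7 75.8] seat [[0.6529 0.0629 0.054 ]] flange [[0.6524 0.0582 0.1737]]
 c 270 [178.5 103.8] [ 39.6 131.7] seat [[0.5789 0.0666 0.054 ]] flange [[0.6092 0.0603 0.1737]]
blue [178.72826087 106.39258312] [ 159   56   39  101 3128] [178.5 103.4] [[0.6158 0.0592 0.1997]]
blue [250.27496641 242.92476489] [ 225  214   52   58 2233] [250.3 242.9] [[ 0.6514 -0.0167  0.1997]]
```

View pics/w5.png

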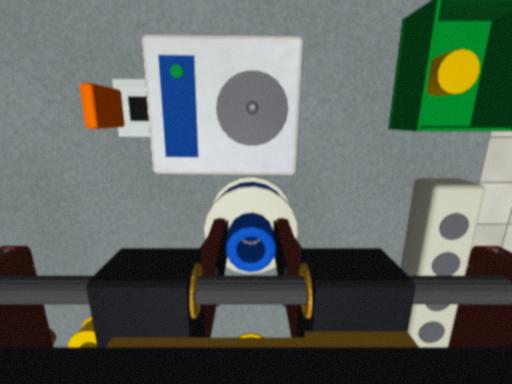

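The spindle and seat are at (252,107); the held reel's bore is at (250,243), so I need about +1 mm in x and +8.4 cm in y.

Emit:
servo_tool([
  [[2.4,0.1,0],[0,0,0],1],
  [[3,0,0],[0,0,0],1],
  [[2,0,0],[0,0,0],1],
  [[1,0,0],[0,0,0],1],
  [[0,0,0],[0,0,0],1],
])

```text
clock: 7.95
tcp_pos: [0.6527, 0.0632, 0.1797]
eef_rot: [0.708, 0.706, -0.0, 0.0]
ft_force: [-0.4, -1.3, -1.3]
gripper_width: 0.329
grip_force: 20.0
```

Emit:
servo_tool([
  [[0,0,1.5],[0,0,0],1],
  [[0,0,1],[0,0,0],1],
  [[0,0,0.5],[0,0,0],1],
  [[0,0,0.5],[0,0,0],1],
  [[0,0,0.3],[0,0,0],1],
])

```text
clock: 8.45
tcp_pos: [0.6525, 0.0629, 0.1408]
eef_rot: [0.708, 0.706, -0.0, -0.0]
ft_force: [0.9, 0.0, -1.9]
gripper_width: 0.333
grip_force: 20.0
```

Emit:
servo_tool([
  [[0,0,0.4],[0,0,0],1],
  [[0,0,0.4],[0,0,0],1],
  [[0,0,0.2],[0,0,0],1],
])

```text
clock: 8.75
tcp_pos: [0.6526, 0.0634, 0.1314]
eef_rot: [0.708, 0.706, -0.0, -0.0]
ft_force: [0.7, -0.8, -1.7]
gripper_width: 0.331
grip_force: 20.0
```

Emit:
servo_tool([
  [[0,0,0.6],[0,0,0],1],
  [[0,0,0.6],[0,0,0],1],
  [[0,0,0.6],[0,0,0],1],
  [[0,0,0.6],[0,0,0],1],
  [[0,0,0.5],[0,0,0],1],
])

```text
clock: 9.25
tcp_pos: [0.6525, 0.0634, 0.1019]
eef_rot: [0.708, 0.706, -0.0, -0.0]
ft_force: [0.6, 0.1, -1.2]
gripper_width: 0.329
grip_force: 20.0
```

Emit:
servo_tool([
  [[0,0,0.3],[0,0,0],1],
  [[0,0,0.2],[0,0,0],1],
  [[0,0,0.1],[0,0,0],1],
  [[0,0,0],[0,0,0],1],
])

```text
clock: 9.65
tcp_pos: [0.6528, 0.0633, 0.0967]
eef_rot: [0.708, 0.706, 0.0, 0.0]
ft_force: [-0.1, 0.1, -1.6]
gripper_width: 0.333
grip_force: 20.0
```

Emit:
servo_tool([
  [[0,0,0.1],[0,0,0],1],
  [[0,0,0.1],[0,0,0],1],
  [[0,0,0],[0,0,0],1],
])

```text
clock: 9.95
tcp_pos: [0.6527, 0.0634, 0.0946]
eef_rot: [0.708, 0.706, -0.0, 0.0]
ft_force: [-0.2, -0.5, -2.3]
gripper_width: 0.332
grip_force: 20.0
```

Emit:
servo_tool([
  [[0,0,0.1],[0,0,0],1],
  [[0,0,0],[0,0,0],1],
])

```text
clock: 10.15
tcp_pos: [0.6528, 0.0634, 0.0941]
eef_rot: [0.708, 0.706, 0.0, 0.0]
ft_force: [-1.7, -0.9, 2.5]
gripper_width: 0.329
grip_force: 20.0
```

Emit:
servo_tool([
  [[0,0,0.05],[0,0,0],1],
  [[0,0,0],[0,0,0],1],
])

```text
clock: 10.35
tcp_pos: [0.6528, 0.0634, 0.0941]
eef_rot: [0.708, 0.706, 0.0, 0.0]
ft_force: [-3.2, -0.1, 5.5]
gripper_width: 0.328
grip_force: 20.0
```

Emit:
servo_tool([
  [[0,0,0],[0,0,0],0.2],
  [[0,0,0],[0,0,0],0],
  [[0,0,0],[0,0,0],-0.4],
  [[0,0,0],[0,0,0],-0.4],
  [[0,0,0],[0,0,0],-0.4],
])

```text
clock: 10.85
tcp_pos: [0.6527, 0.0634, 0.0931]
eef_rot: [0.708, 0.706, -0.0, -0.0]
ft_force: [-0.8, 0.9, -0.7]
gripper_width: 0.692
grip_force: 0.0
```

Emit:
servo_tool([
  [[0,0,-1],[0,0,0],-0.4],
  [[0,0,-3],[0,0,0],-0.4],
  [[0,0,-4],[0,0,0],-0.4],
  [[0,-2.4,-2],[0,0,0],0.3],
  [[0,-4.4,0],[0,0,0],0.3],
])

```text
clock: 11.35
tcp_pos: [0.5886, 0.0637, 0.1977]
eef_rot: [0.708, 0.706, 0.004, 0.003]
ft_force: [-0.7, -0.5, 0.7]
gripper_width: 0.558
grip_force: 0.0
```

Emit:
servo_tool([
  [[0,-4.4,0],[0,0,0],0.3],
  [[0,-3.6,0],[0,0,0],0.3],
  [[0,0,2],[0,0,0],0.3],
  [[0,0,2],[0,0,0],0.3],
  [[0,0,1],[0,0,0],0.3],
])

```text
clock: 11.85
tcp_pos: [0.5042, 0.0636, 0.1429]
eef_rot: [0.708, 0.706, -0.0, -0.0]
ft_force: [0.6, 0.9, -0.1]
gripper_width: 0.352
grip_force: 0.0
```

```bash
python3 - <<'E'
from h import *
im,K,M,c=cam('wrist'); s=monitor.observe();T=pose();print(T[:3,3].round(4).tolist(),s['clock'],s['ft_force'],s['gripper_width'])
im2=cam('scene')[0][130:230,240:370]; 
cv2.imwrite('pics/p6.png',np.vstack([im,cv2.resize(im2,(512,214*1)) ])[:600,:,::-1])
print(proj([T[:3,3]],K,M))
for ce,st,mm in blobs(im,*ORANGE,None,60):
    r=cv2.minAreaRect(np.argwhere(mm)[:,::-1].astype(np.float32)); print(ce,st,toplane(cv2.boxPoints(r),K,M,.087)[:,:2].round(4).tolist())
E
```

```text
[0.5037, 0.0636, 0.1417] 11.9 [-0.56032556  0.60838472 -1.18443755] 0.348632026045621
[[249.27402605 233.96719192]]
[251.2244898  198.67120181] [244 172  14  56 441] [[0.4993, 0.094], [0.5099, 0.094], [0.5101, 0.0458], [0.4989, 0.0458]]
```

View pics/p6.png

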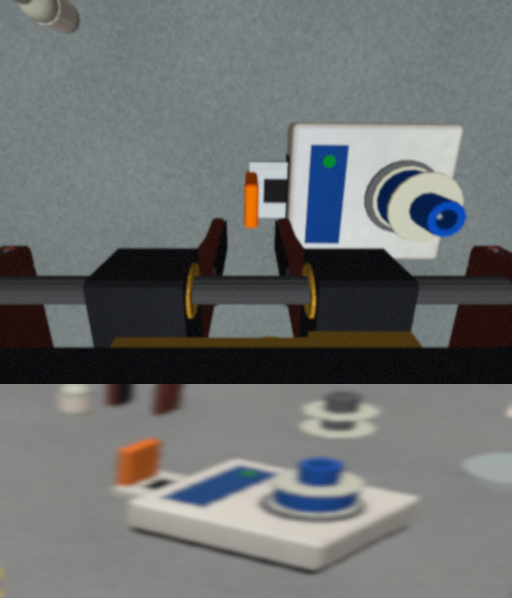

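The reel sits flat on the seat (scene crop) and the handle at (251,199) is centred between the fingers (225 to 278). I'm descending on it.

Emit:
servo_tool([
  [[0,0.05,3],[0,0,0],0.3],
  [[0,0,3],[0,0,0],0.3],
  [[0,0,1.6],[0,0,0],0.3],
  [[0,0,1],[0,0,0],0.3],
  [[0,0,0],[0,0,0],0.3],
])

```text
clock: 12.45
tcp_pos: [0.5051, 0.0636, 0.0567]
eef_rot: [0.708, 0.706, -0.0, -0.0]
ft_force: [-0.1, 0.1, -0.3]
gripper_width: 0.349
grip_force: 0.0
```

Emit:
servo_tool([
  [[0,0,0],[0,0,0],0.5],
  [[0,0,0],[0,0,0],0.6],
  [[0,0,0],[0,0,0],1],
  [[0,0,0],[0,0,0],1],
  [[0,0,0],[0,0,0],1],
], newtons=45)

```text
clock: 12.95
tcp_pos: [0.5045, 0.0637, 0.0579]
eef_rot: [0.708, 0.706, -0.0, -0.0]
ft_force: [-3.6, -0.3, 5.6]
gripper_width: 0.135
grip_force: 45.0
```

Emit:
servo_tool([
  [[0,-0.4,0],[0,0,0],1],
  [[0,-0.7,0],[0,0,0],1],
  [[0,-0.8,0],[0,0,0],1],
  [[0,-0.8,0],[0,0,0],1],
  [[0,-0.7,0],[0,0,0],1],
])

```text
clock: 13.45
tcp_pos: [0.474, 0.064, 0.058]
eef_rot: [0.708, 0.706, 0.002, 0.002]
ft_force: [9.7, 0.7, -7.0]
gripper_width: 0.135
grip_force: 45.0
```

Emit:
servo_tool([
  [[0,-0.5,0],[0,0,0],1],
  [[0,-0.4,0],[0,0,0],1],
  [[0,-0.3,0],[0,0,0],1],
  [[0,0,0],[0,0,0],1],
])

```text
clock: 13.85
tcp_pos: [0.4625, 0.0641, 0.058]
eef_rot: [0.708, 0.706, 0.003, 0.002]
ft_force: [10.4, 0.8, -8.3]
gripper_width: 0.142
grip_force: 45.0
```

Emit:
servo_tool([
  [[0,-0.3,0],[0,0,0],1],
  [[0,-0.3,0],[0,0,0],1],
  [[0,-0.2,0],[0,0,0],1],
  [[0,0,0],[0,0,0],1],
])

```text
clock: 14.25
tcp_pos: [0.455, 0.0642, 0.058]
eef_rot: [0.708, 0.706, 0.003, 0.002]
ft_force: [11.5, 1.3, -8.4]
gripper_width: 0.137
grip_force: 45.1
```

Emit:
servo_tool([
  [[0,-0.2,0],[0,0,0],1],
  [[0,-0.2,0],[0,0,0],1],
  [[0,0,0],[0,0,0],1],
])

```text
clock: 14.55
tcp_pos: [0.4546, 0.0643, 0.0581]
eef_rot: [0.708, 0.706, 0.006, 0.005]
ft_force: [22.3, -1.0, -22.4]
gripper_width: 0.136
grip_force: 45.1
```

Emit:
servo_tool([
  [[0,-0.2,0],[0,0,0],1],
  [[0,0,0],[0,0,0],1],
])

```text
clock: 14.75
tcp_pos: [0.4546, 0.0643, 0.0583]
eef_rot: [0.708, 0.706, 0.007, 0.006]
ft_force: [27.6, -2.6, -27.2]
gripper_width: 0.139
grip_force: 45.0
```

Emit:
servo_tool([
  [[0,0.2,0],[0,0,0],1],
  [[0,0,0],[0,0,0],1],
  [[0,0,0],[0,0,0],1],
  [[0,0,0],[0,0,0],1],
  [[0,0,0],[0,0,0],1],
])

```text
clock: 15.25
tcp_pos: [0.4546, 0.0643, 0.0582]
eef_rot: [0.708, 0.706, 0.006, 0.005]
ft_force: [20.7, -0.5, -18.7]
gripper_width: 0.138
grip_force: 45.0
```

Emit:
servo_tool([
  [[0,0,0],[0,0,0],1],
  [[0,0,0],[0,0,0],1],
  [[0,0,0],[0,0,0],1],
  [[0,0,0],[0,0,0],1],
  [[0,0,0],[0,0,0],1],
])

```text
clock: 15.75
tcp_pos: [0.4546, 0.0643, 0.0582]
eef_rot: [0.708, 0.706, 0.005, 0.005]
ft_force: [20.8, -0.7, -20.2]
gripper_width: 0.137
grip_force: 45.0
```

Emit:
servo_tool([
  [[0,0.3,0],[0,0,0],1],
  [[0,0.4,0],[0,0,0],1],
  [[0,0.5,0],[0,0,0],1],
  [[0,0.5,0],[0,0,0],1],
  [[0,0.5,0],[0,0,0],1],
])

```text
clock: 16.25
tcp_pos: [0.4729, 0.064, 0.0581]
eef_rot: [0.708, 0.706, 0.003, 0.002]
ft_force: [8.6, -0.4, -5.5]
gripper_width: 0.135
grip_force: 45.0
```

Emit:
servo_tool([
  [[0,0.5,0],[0,0,0],1],
  [[0,0.5,0],[0,0,0],1],
  [[0,0.5,0],[0,0,0],1],
  [[0,0.5,0],[0,0,0],1],
  [[0,0.3,0],[0,0,0],1],
])

```text
clock: 16.75
tcp_pos: [0.495, 0.0638, 0.058]
eef_rot: [0.708, 0.706, 0.002, 0.002]
ft_force: [6.5, -0.6, -1.3]
gripper_width: 0.135
grip_force: 45.0
```

Emit:
servo_tool([
  [[0,0.3,0],[0,0,0],1],
  [[0,0.3,0],[0,0,0],1],
  [[0,0.2,0],[0,0,0],1],
  [[0,0.1,0],[0,0,0],1],
  [[0,0,0],[0,0,0],1],
])

```text
clock: 17.25
tcp_pos: [0.5028, 0.0637, 0.058]
eef_rot: [0.708, 0.706, 0.001, 0.001]
ft_force: [4.9, -2.0, 4.2]
gripper_width: 0.129
grip_force: 45.0
```

Emit:
servo_tool([
  [[0,0.1,0],[0,0,0],1],
  [[0,0.1,0],[0,0,0],1],
  [[0,0,0],[0,0,0],1],
])

```text
clock: 17.55
tcp_pos: [0.5045, 0.0637, 0.058]
eef_rot: [0.708, 0.706, 0.001, 0.001]
ft_force: [4.6, -1.7, 4.3]
gripper_width: 0.129
grip_force: 45.0
```

Emit:
servo_tool([
  [[0,0.1,0],[0,0,0],1],
  [[0,0.1,0],[0,0,0],1],
  [[0,0,0],[0,0,0],1],
])

```text
clock: 17.85
tcp_pos: [0.5045, 0.0637, 0.0579]
eef_rot: [0.708, 0.706, -0.0, -0.0]
ft_force: [-1.8, -1.6, 11.9]
gripper_width: 0.134
grip_force: 45.0
```

Against the home stop. Now I'll release and retreat.

Emit:
servo_tool([
  [[0,0,0],[0,0,0],0.6],
  [[0,0,0],[0,0,0],0.3],
  [[0,0,0],[0,0,0],0.3],
  [[0,0,-1],[0,0,0],0.3],
  [[0,0,-3],[0,0,0],0.3],
])

```text
clock: 18.35
tcp_pos: [0.503, 0.0635, 0.0959]
eef_rot: [0.708, 0.706, -0.002, -0.002]
ft_force: [0.4, -0.5, 0.3]
gripper_width: 0.351
grip_force: 0.0
```

Emit:
servo_tool([
  [[0,0,-4],[0,0,0],0.3],
  [[0,0,-4],[0,0,0],0.3],
  [[0,-2,-2],[0,0,0],0.3],
  [[0,0,0],[0,0,0],0.3],
  [[0,0,0],[0,0,0],0.3],
])

```text
clock: 18.85
tcp_pos: [0.4852, 0.0637, 0.1976]
eef_rot: [0.708, 0.706, 0.0, 0.0]
ft_force: [0.1, 0.4, -0.2]
gripper_width: 0.345
grip_force: 0.0
```

```bash
python3 - <<'E'
from h import *
im,K,M,c=cam('wrist'); s=monitor.observe();T=pose();print(T[:3,3].round(4).tolist(),s['clock'],s['ft_force'],s['gripper_width'])
im2=cam('scene')[0][130:230,240:370]; 
cv2.imwrite('pics/p7.png',np.vstack([im,cv2.resize(im2,(512,214*1)) ])[:600,:,::-1])
for ce,st,mm in blobs(im,*ORANGE,None,60):
    r=cv2.minAreaRect(np.argwhere(mm)[:,::-1].astype(np.float32)); print(ce,st,toplane(cv2.boxPoints(r),K,M,.087)[:,:2].round(4).tolist())
E
```

```text
[0.4851, 0.0637, 0.1968] 18.9 [-0.26538939  0.47201382 -0.43403472] 0.3516261065630896
[267.28070175 185.0497076 ] [262 164  13  45 342] [[0.4979, 0.0449], [0.4975, 0.0919], [0.5097, 0.0918], [0.5107, 0.0448]]
```

View pics/p7.png

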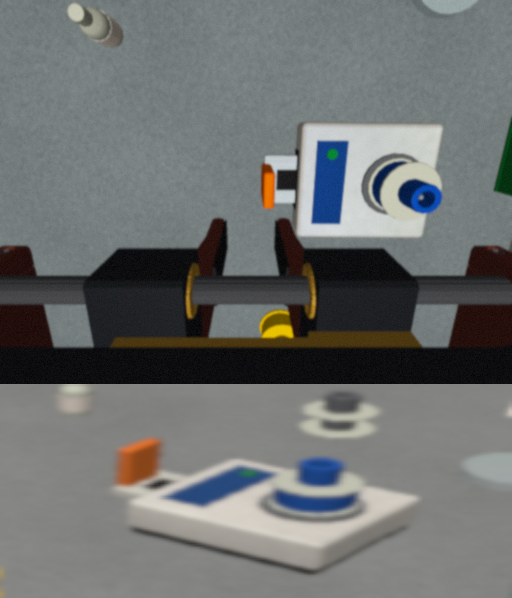

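The handle at (267,185) is back home, and the reel sits flat with the spindle visible in its bore at (425,198). The gripper is clear.

```bash
python3 -c "
from cell import ctrl; print(ctrl.sign_off())"
```

```text
the job is handed in; nothing more can be done
None
```

The blue reel is on the spindle, flat on its seat. The feed slide was pulled out to its stop, held for about 1 s and guided back home. I handed the job in at about 19 s with the gripper clear; the sign-off returned no verdict.

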